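# Change over the engraving pallet from tumbler to medal

### The job

First move the engraved steel tumbler from the pallet's round pad to the empty ring mark in the blue tray, standing upright, without disturbing the tumbler already in the tray. Then build the riser stack on the pad, each piece flat and centred on the one below and in this order from the bottom: square block, wide disc, narrow column, and last the brass medal on top. Let go of everything at the end.

Things in the scene. Friction and masses are not known exactly. Their poses are not given: they have to be found in the camera images.
- tumbler: Open-topped straight steel tumbler, 58 mm outside diameter, 90 mm tall, wall 2.5 mm, about 0.16 kg, with a small square engraving on its side; stands upright on the pallet's pad at the start. Origin: centre of its underside, z up.
- tumbler_done: A second, identical tumbler (58 mm diameter, 90 mm tall) already standing loose on the other ring mark of the tray, 116 mm from the empty mark. It must stay standing and in place (within 20 mm). Origin: centre of its underside, z up.
- block: Square aluminium riser block, 60 x 60 x 20 mm, with four small dark screw holes on top, about 0.19 kg; lies flat on the table (height 0). Origin: centre of its underside; x and y parallel to its sides, z up.
- disc: Round aluminium riser disc, the wide one: 54 mm diameter, 16 mm thick, with a small dark centre dot, about 0.10 kg; lies flat on the table (height 0). Origin: centre of its underside, z up.
- column: Narrow round aluminium riser column with two dark bands: 36 mm diameter, 34 mm tall, about 0.09 kg; stands on end on the table (height 0). Origin: centre of its underside, z up.
- medal: Plain thick brass medal blank: round, 44 mm diameter, 12 mm thick, about 0.15 kg; lies flat on the table (height 0). Origin: centre of its underside, z up.
- pad (a point): Centre of the top of the round black pad (76 mm diameter, 4 mm thick) fixed in the middle of the pallet, a drilled aluminium plate 150 x 150 x 10 mm that does not move; the pad's top is 14 mm above the table. x and y parallel to the plate's sides, z up.
- tray_mark (a point): Centre of the empty ring mark (68 mm diameter, painted) on the floor of the blue tray, 4 mm above the table. The tray is fixed, 120 x 230 mm, with a rim 15 mm high; its x axis runs along the short side, its y axis along the long side, pointing away from the other mark, which is 116 mm away towards -y. Tray rim is 57 mm beyond the mark in +y, and 60 mm in +x and -x.
Not all that is in view belongs to the job. Of the things that look like the medal, take the one that is nearest to the robot's base at the start.

How it is judged:
On the way, in this order (a step that is already met when the one before it is completed fails the run):
1. The tumbler stands in the tray on the empty ring mark, let go (horizontal distance between tumbler and tray_mark below 0.015 m and z of tumbler in the frame of tray_mark between -0.004 and 0.004 m and angle between tumbler's own z axis and vertical below 0.08 rad and contact force between tumbler and the fingers below 0.2 N and linear speed of tumbler below 0.02 m/s), for 0.2 s.
2. The square block lies centred on the pallet's pad, let go (horizontal distance between block and pad below 0.01 m and z of block in the frame of pad between -0.004 and 0.004 m and angle between block's own z axis and vertical below 0.08 rad and contact force between block and the fingers below 0.2 N and linear speed of block below 0.02 m/s), for 0.2 s.
3. The wide disc lies centred on the block, let go (horizontal distance between disc and block below 0.01 m and z of disc in the frame of block between 0.016 and 0.024 m and angle between disc's own z axis and vertical below 0.08 rad and contact force between disc and the fingers below 0.2 N and linear speed of disc below 0.02 m/s), for 0.2 s.
4. The column stands centred on the disc, let go (horizontal distance between column and disc below 0.008 m and z of column in the frame of disc between 0.012 and 0.02 m and angle between column's own z axis and vertical below 0.08 rad and contact force between column and the fingers below 0.2 N and linear speed of column below 0.02 m/s), for 0.2 s.
5. The medal lies centred on the column, let go (horizontal distance between medal and column below 0.008 m and z of medal in the frame of column between 0.03 and 0.038 m and angle between medal's own z axis and vertical below 0.08 rad and contact force between medal and the fingers below 0.2 N and linear speed of medal below 0.02 m/s), for 0.2 s.
At the end, for the whole second after the job is handed in: The tumbler stands within 15 mm of the empty ring mark, the other tumbler still upright; on the pad lie block (within 10 mm of centre), disc (10 mm), column (8 mm) and medal (8 mm), each flat and centred on the one below, at rest and released (all of step 1 and all of step 2 and all of step 3 and all of step 4 and all of step 5 and angle between tumbler_done's own z axis and vertical below 0.08 rad); the robot touches nothing.
It fails at once if The tumbler already in the tray is knocked over or shifted by more than 20 mm (angle between tumbler_done's own z axis and vertical above 0.35 rad or distance of tumbler_done from where it was at the start of the episode above 0.02 m).
It also fails if it takes over 134 s, if anything falls off the work surface, if the arm or the gripper's body presses on something with over 40 N, if the wrist force passes 120 N, or if a joint passes its speed limit or range.

### The arm

A 6-joint arm with a two-finger parallel gripper is mounted at the origin on the work surface. World frame = base frame: x ahead of the robot, y to its left, z up, the work surface at z = 0. Lengths are in m, angles in rad, forces in N, time in s.
With the tool pointing down it reaches from about 0.35 to 0.85 m from the base axis. Payload 8.1 kg.
Tool frame: the origin (TCP) lies at the very end of the fingers, on their centre line; the grasp point (between the pads) lies 19 mm behind it; z points along the fingers, y is the line along which they close (so a half turn about z gives the same grasp; the last joint's range is limited). The gripper opens to 93 mm and grips with 3 to 60 N. Pads are 15 mm wide; open, the fingers measure 128 mm over their backs; the gripper's body (75 mm by 188 mm) begins 65 mm behind the grasp point.
Start: joints at [-1.408, 0.13, 1.488, -0, 1.523, -0.085], TCP at [0.147, -0.582, 0.219] pointing down, gripper open.
Joint ranges: [-2.96, 2.96], [-0.89, 2.26], [0.02, 2.5], [-1.34, 4.48], [0, 2.73], [-2.66, 2.66]. Speed limits (rad/s): [2.39, 2.39, 2.79, 3.14, 3.14, 3.14].

### API

Orientations are given as a rotation vector (axis times angle).
In Python, from plant import monitor, eyes, ticket gives the robot as it stands.
- The arm moves only by the tool arm_command, never from a script. Its argument "deltas" is a list that holds one entry, the list of rows, each a list of 6 numbers: the shift along the world's x, y, z in cm, then the turn, a rotation vector about the world's x, y, z in degrees. In form: [[[tx, ty, tz, rx, ry, rz], ...]]. A call has 1 to 12 rows; each row shifts and turns the commanded pose from where the row before left it; what a row does not reach is not made up. A row lasts 1/12 s, in which the tool goes at most 41.7 mm and 7.16 degrees, less where a joint would pass 70% of its speed; a pose out of reach is approached as far as the arm can. A call is refused whole if a number of a shift passes 4.17 or a number of a turn 7.16, either way. A call with a gripper value outside its range is refused whole. "gripper" is the opening, from -1 (shut) to 1 (fully open), set as the call begins (left out, the last holds). The fingers move at their own pace and stop on an object; "squeeze" is the grip in N (left out, the last holds). Time passes only in rows, so rows that do not move let the fingers close. It gives the time, the measured TCP pose, the force, the opening and the grip force at its end, in the units of the state.
- monitor.read_state(): the state, without advancing time (a new reading comes with each control period).
- eyes.read_camera(name): name is "scene" or "top" or "wrist"; returns the picture (420x560x3 uint8, blue, green, red); there is no depth.
- eyes.camera_model(name): a dict with "fx", "fy", "cx", "cy" (pixels), "k1" (the pictures are not rectified: a ray, as slopes to the right and down, at radius r is drawn at 1 + k1 r^2 times it, then the intrinsics apply), "rvec" (rotation vector, rad) and "tvec" (3), from world to camera coordinates, as OpenCV has them. Camera axes: x right, y down, z forward; pixel columns grow to the right and rows downward; lengths in m; the calibration is good to about 2 mm. A picture is of the moment at which its call begins: read the wrist's pose just before it. camera_model takes no time and is no camera call; for the wrist camera it gives the pose at the moment of the call.
- ticket.close_job(): hands the job in; it is judged then, once.
The state is a dict: "t": time; "q": joint angles; "dq": joint speeds; "joint_torque": joint torques, N m; "tool_pos": TCP position; "orientation": TCP orientation; "force": force on the tool from outside, world axes, zero at the start; "wrist_torque": the same for the moment, N m; "opening": finger opening in m; "gripper_force": force on a finger pad.
Only numpy, scipy, OpenCV 4.12 (cv2) and the standard library are available. Lean on these libraries where they do the work, as an engineer would, in place of code of your own. Each camera call takes 0.05 s, during which the arm holds its last target. There are 200 camera calls.

## Working session

There is one attempt and no reset: what is moved stays moved. The work goes in short steps, Python scripts to look and compute and a tool call to move; the robot and the scene stay as the last step left them, time stands still between calls to the robot, and variables do not carry over. Pictures are saved under pics/ and viewed, at most 14 in all, crops included, and the job is handed in when it is done.

Besides the shell and the picture viewer there is one more tool, called after ">>>" as name(argument=value, ...), one argument or row to a line, values as JSON. arm_command: Moves the arm, as the interface text tells. Its arguments: {"type":"object","properties":{"deltas":{"type":"array"},"gripper":{"type":"number"},"squeeze":{"type":"number"}},"required":["deltas"]}

```bash
mkdir -p pics; ls
cat > h.py <<'E'
import numpy as np, cv2
from plant import monitor, eyes, ticket
def ray(m,uv):
    K=np.array([[m['fx'],0,m['cx']],[0,m['fy'],m['cy']],[0,0,1.]])
    p=cv2.undistortPoints(np.array([[uv]],float),K,np.array([m['k1'],0,0,0.]))[0,0]
    R=cv2.Rodrigues(np.array(m['rvec'],float))[0]
    d=R.T@np.array([p[0],p[1],1]); c=-R.T@np.array(m['tvec'],float)
    return c,d/np.linalg.norm(d)
def atz(m,uv,z):
    c,d=ray(m,uv); return c+d*(z-c[2])/d[2]
def proj(m,P):
    K=np.array([[m['fx'],0,m['cx']],[0,m['fy'],m['cy']],[0,0,1.]])
    return cv2.projectPoints(np.array(P,float).reshape(-1,3),np.array(m['rvec'],float),np.array(m['tvec'],float),K,np.array([m['k1'],0,0,0.]))[0][:,0]
def tri(obs):
    A=np.zeros((3,3));b=np.zeros(3)
    for m,uv in obs:
        c,d=ray(m,uv);M=np.eye(3)-np.outer(d,d);A+=M;b+=M@c
    return np.linalg.solve(A,b)
E
python3 - <<'E'
from h import *
s=monitor.read_state();print(s)
for n in ['scene','top','wrist']:
    m=eyes.camera_model(n);im=eyes.read_camera(n);cv2.imwrite(f'pics/{n}0.png',im)
    c,d=ray(m,(280,210));print(n,m,c,d)
    cv2.imwrite(f'pics/{n}0b.png',cv2.resize(im,(800,600),interpolation=cv2.INTER_CUBIC))
E
```

```text
pics
{'t': 0.0, 'q': array([-1.40837396e+00,  1.31165738e-01,  1.48927368e+00, -3.27183239e-05,
        1.52297327e+00, -8.54395260e-02]), 'dq': array([ 9.71930125e-04, -2.14846745e-05, -1.04748227e-03, -3.77046730e-04,
        1.93670596e-04, -1.76668714e-03]), 'joint_torque': array([ 3.88029992e-03, -5.59838355e+01, -4.91756737e+01,  7.71276327e-02,
        3.54802853e-02, -1.54200429e-04]), 'tool_pos': array([ 0.1470946 , -0.58111083,  0.21758778]), 'orientation': array([-3.11569404e+00, -3.88122500e-01,  1.61217646e-04]), 'force': array([ 0.44852296, -0.03876131,  0.05678043]), 'wrist_torque': array([ 0.05789264, -0.01351324, -0.02254931]), 'gripper_force': 0.0, 'opening': 0.09277692119752004}
scene {'fx': 480.66012256343765, 'fy': 480.66012256343765, 'cx': 280.33464433846876, 'cy': 209.25727783432183, 'k1': 0.04108363310253566, 'rvec': array([ 2.46832902,  0.87545939, -0.22938276]), 'tvec': array([-0.42797983, -0.24965095,  1.45505346])} [ 0.92915709 -0.48789567  1.12307516] [-0.3163242   0.4046168  -0.85803511]
top {'fx': 545.1564025480263, 'fy': 545.1564025480263, 'cx': 280.8573269936882, 'cy': 197.42105843247504, 'k1': 0.0671301520791207, 'rvec': array([ 2.18330608, -2.21589323,  0.10163293]), 'tvec': array([-0.00836727,  0.51515662,  1.43926989])} [0.41804041 0.0219395  1.4702772 ] [ 0.04354145 -0.02414459 -0.99875982]
wrist {'fx': 366.27573377080614, 'fy': 366.27573377080614, 'cx': 274.8795106072372, 'cy': 212.75884864851528, 'k1': -0.0523389997685126, 'rvec': array([-2.30398497,  1.79268593,  0.24596032]), 'tvec': array([-0.59941848, -0.03128628,  0.39166806])} [ 0.21953375 -0.56346651  0.38470202] [-0.24883041 -0.07563095 -0.96558966]
```

View pics/top0b.png

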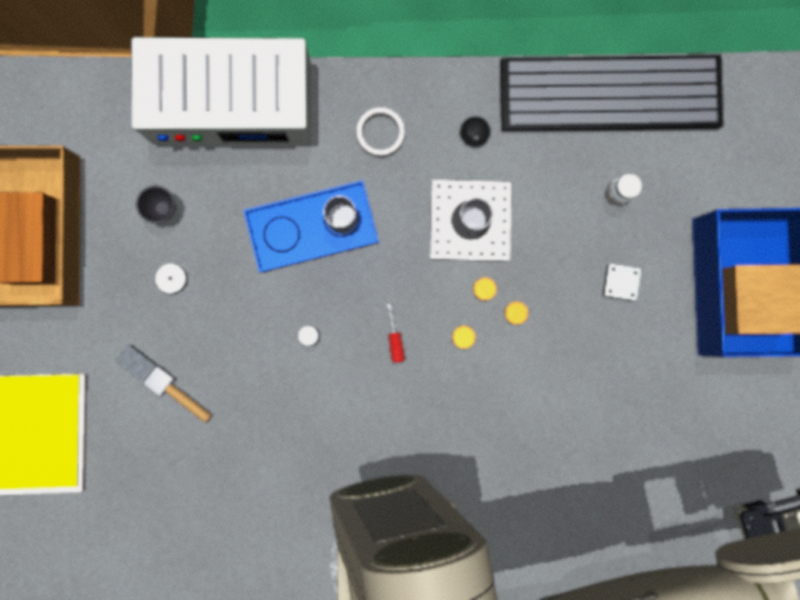

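View pics/scene0b.png

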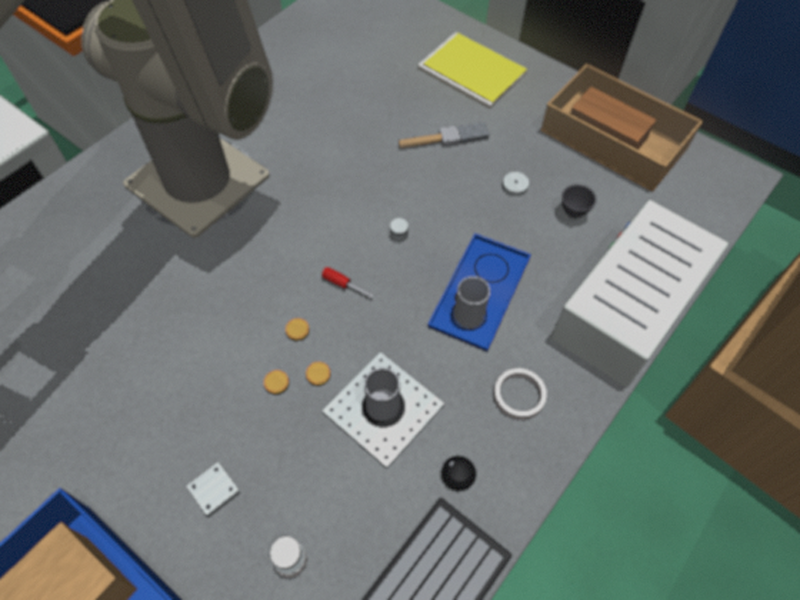

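The top view (800x600) shows the tumbler on the pallet at (471,217), the empty mark at (281,235) and tumbler_done at (341,215). The block is at (622,282), the disc at (170,278), the column at (308,336) and the medals at (464,337), (485,289) and (517,313). The scene view shows the same things: block (213,489), disc (516,183), column (399,228), medals (297,329), (318,373) and (276,382), and mark (492,268).

Run:
```python
from h import *
T=eyes.camera_model('top');S=eyes.camera_model('scene')
f=.7
pts={'block':((622,281),(213,488)),'disc':((170,278),(516,182)),'columntop':((308,335),(399,223)),'medalA':((464,337),(297,327)),'medalB':((485,289),(318,372)),'medalC':((517,313),(276,380)),'mark':((281,235),(492,268)),'palletC':((471,220),(384,409)),'tumblertop':((474,215),(382,378)),'donetop':((342,211),(473,290))}
for k,(a,b) in pts.items():
    a=np.array(a)*f;b=np.array(b)*f
    print(k,tri([(T,a),(S,b)]).round(4),atz(T,a,0.01).round(3))
tp=cv2.imread('pics/top0.png');sc=cv2.imread('pics/scene0.png')
a=cv2.resize(tp[120:190,170:270],(400,280),interpolation=3)
b=cv2.resize(tp[120:190,290:390],(400,280),interpolation=3)
c=cv2.resize(sc[240:330,220:320],(400,300)[:2],interpolation=3)[:280]
d=cv2.resize(sc[155:225,295:395],(400,280),interpolation=3)
cv2.imwrite('pics/m.png',np.vstack([np.hstack([a,b]),np.hstack([d,c])]))
```

```text
block [ 0.5111 -0.4286  0.0206] [ 0.512 -0.432  0.01 ]
disc [0.5285 0.4111 0.0169] [0.529 0.413 0.01 ]
columntop [0.4192 0.1561 0.0446] [0.419 0.159 0.01 ]
medalA [ 0.4112 -0.1309  0.0172] [ 0.411 -0.132  0.01 ]
medalB [ 0.5005 -0.1725  0.0139] [ 0.5   -0.174  0.01 ]
medalC [ 0.4547 -0.2309  0.0162] [ 0.454 -0.233  0.01 ]
mark [0.609  0.2098 0.0033] [0.607 0.208 0.01 ]
palletC [ 0.6328 -0.1499  0.0049] [ 0.631 -0.15   0.01 ]
tumblertop [ 0.6254 -0.1433  0.1121] [ 0.641 -0.156  0.01 ]
donetop [0.6377 0.0898 0.1012] [0.651 0.093 0.01 ]
```

View pics/m.png

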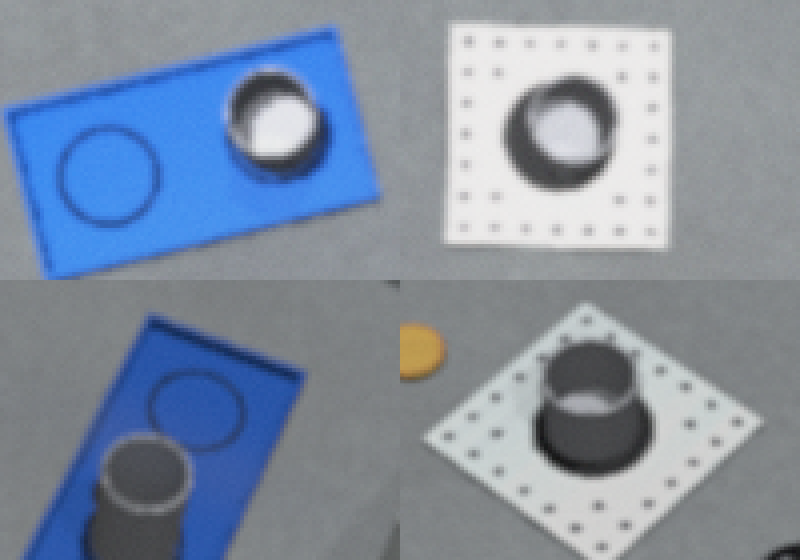

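The enlarged crops put the mark centre at top (197,163.8) and scene (344,187.5), and the pallet centre at top (329.5,154). I'm moving towards the tumbler and will refine with the wrist camera.

>>> arm_command(
  deltas=[
    [[3, 2.7, 0.3, 0, 0, 0], [3, 2.7, 0.3, 0, 0, 0], [3, 2.7, 0.3, 0, 0, 0], [3, 2.7, 0.3, 0, 0, 0], [3, 2.7, 0.3, 0, 0, 0], [3, 2.7, 0.3, 0, 0, 0], [3, 2.7, 0.3, 0, 0, 0], [3, 2.7, 0.3, 0, 0, 0], [3, 2.7, 0.3, 0, 0, 0], [3, 2.7, 0.3, 0, 0, 0], [3, 2.7, 0.3, 0, 0, 0], [0, 0, 0, 0, 0, 0]],
  ],
  gripper=1,
)

```text
t: 1.15
tool_pos: [0.4816, -0.2795, 0.252]
orientation: [-3.115, -0.397, -0.004]
force: [0.6, -0.1, -0.8]
opening: 0.0927
gripper_force: 0.0
```

```bash
cat >> h.py <<'E'
import pickle
def shot(name):
    m=eyes.camera_model('wrist');im=eyes.read_camera('wrist')
    cv2.imwrite(f'pics/{name}.png',im);cv2.imwrite(f'pics/{name}b.png',cv2.resize(im,(800,600),interpolation=3))
    pickle.dump(m,open(f'pics/{name}.pkl','wb'));return m,im
def st():
    s=monitor.read_state();print('t',round(s['t'],2),s['tool_pos'].round(4),cv2.Rodrigues(s['orientation'])[0][:,1].round(4),'z',cv2.Rodrigues(s['orientation'])[0][:,2].round(3),'F',s['force'].round(1),s['opening'].round(4),s['gripper_force'])
E
python3 -c "
from h import *
m,_=shot('w1');st();print(ray(m,(280,210)))
T=eyes.camera_model('top');S=eyes.camera_model('scene')
print(tri([(T,(197,163.75)),(S,(344,187.5))]),atz(T,(197,163.75),.004),atz(S,(344,187.5),.004))
print(atz(T,(329.5,154),.01))
"
```

```text
Traceback (most recent call last):
  File "h.py", line 25, in st
    s=monitor.read_state();print('t',round(s['t'],2),s['tool_pos'].round(4),cv2.Rodrigues(s['orientation'])[0][:,1].round(4),'z',cv2.Rodrigues(s['orientation'])[0][:,2].round(3),'F',s['force'].round(1),s['opening'].round(4),s['gripper_force'])
                                                                                                                                                                                                          ^^^^^^^^^^^^^^^^^^
AttributeError: 'float' object has no attribute 'round'
```

View pics/w1b.png

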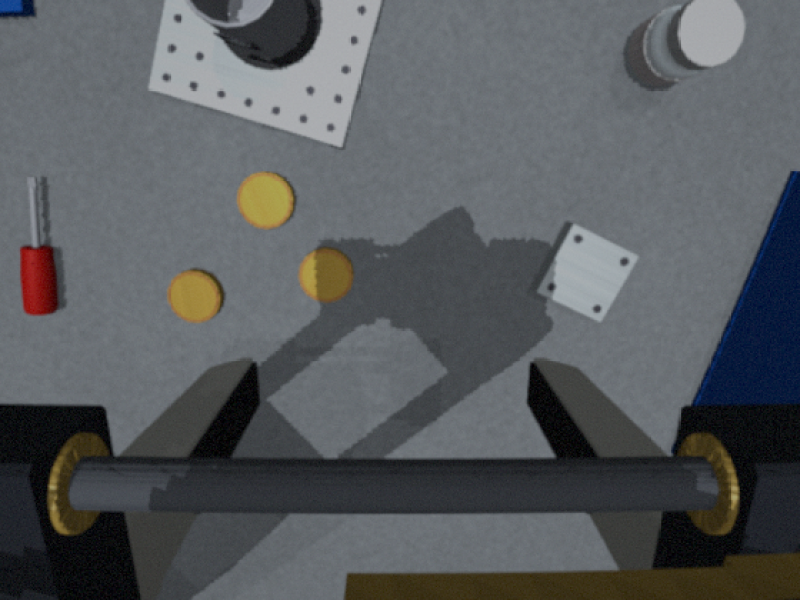

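The wrist view (800x600) shows the block with corners at (573,223), (638,257), (602,322) and (538,290). Medal A is at (195,295), B at (266,200) and C at (327,275). The tumbler base is at the top edge.

```bash
sed -i "s/s\['opening'\].round(4)/round(s['opening'],4)/" h.py
python3 -c "
from h import *
st()
m=pickle.load(open('pics/w1.pkl','rb'))
f=.7
cs=[atz(m,np.array(c)*f,.02) for c in [(573,223),(638,257),(602,322),(538,290)]]
c=np.mean(cs,0);print('block',c,[np.linalg.norm(cs[i]-cs[i-1]).round(4) for i in range(4)],[np.degrees(np.arctan2(*(cs[i]-cs[i-1])[1::-1])).round(1) for i in range(4)])
T=eyes.camera_model('top');S=eyes.camera_model('scene')
for n,w,t,s,z in [('A',(195,295),(464,337),(297,327),.012),('B',(266,199),(485,289),(318,372),.012),('block',(588,273),(622,281),(213,488),.02)]:
  w,t,s=[np.array(x)*f for x in (w,t,s)]
  print(n,tri([(m,w),(T,t),(S,s)]).round(4),[atz(a,b,z)[:2].round(4) for a,b in ((m,w),(T,t),(S,s))])
print(tri([(T,(197,163.75)),(S,(344,187.5))]),atz(T,(197,163.75),.004),atz(S,(344,187.5),.004))
print(atz(T,(329.5,154),.01))
"
```

```text
t 1.2 [ 0.4794 -0.2818  0.2516] [ 2.505e-01 -9.681e-01 -5.000e-04] z [ 0.     0.001 -1.   ] F [-0.6 -1.  -0.4] 0.0931 0.0
block [ 0.50963019 -0.43042119  0.02      ] [np.float64(0.0576), np.float64(0.0598), np.float64(0.0579), np.float64(0.0601)] [np.float64(-9.2), np.float64(-101.3), np.float64(171.1), np.float64(78.4)]
A [ 0.4114 -0.1313  0.0144] [array([ 0.4122, -0.1321]), array([ 0.4106, -0.132 ]), array([ 0.4093, -0.1287])]
B [ 0.5009 -0.173   0.0131] [array([ 0.5017, -0.1737]), array([ 0.5   , -0.1734]), array([ 0.5004, -0.1713])]
block [ 0.5109 -0.4288  0.0217] [array([ 0.5102, -0.4303]), array([ 0.511, -0.429]), array([ 0.511 , -0.4284])]
[0.60971237 0.20787025 0.00696965] [0.60987041 0.20805283 0.004     ] [0.60907132 0.20994278 0.004     ]
[ 0.63126446 -0.14956227  0.01      ]
```

>>> arm_command(
  deltas=[
    [[2.6, 2.4, 0, 0, 0, 0], [2.6, 2.4, 0, 0, 0, 0], [2.6, 2.4, 0, 0, 0, 0], [0, 0, 0, 0, 0, 0], [0, 0, 0, 0, 0, 0]],
  ],
)

```text
t: 1.62
tool_pos: [0.5552, -0.2123, 0.2509]
orientation: [-3.117, -0.391, 0.002]
force: [-0.3, -0.1, 0.4]
opening: 0.0927
gripper_force: 0.0
```

```bash
python3 -c "
from h import *
m,_=shot('w2');st()"
```

```text
t 1.67 [ 0.5546 -0.2132  0.251 ] [ 2.457e-01 -9.694e-01 -2.000e-04] z [-0.001 -0.    -1.   ] F [ 0.1 -0.2 -0.2] 0.0928 0.0
```

View pics/w2b.png

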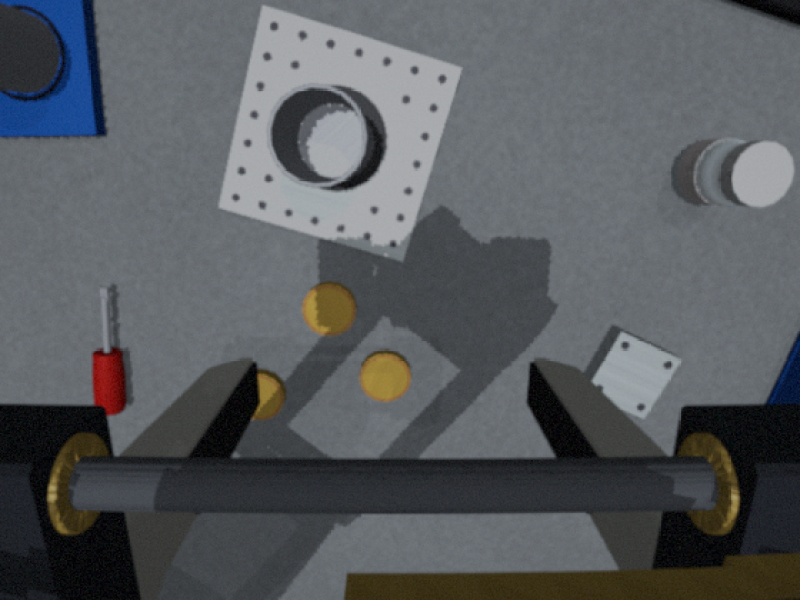

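This view shows the tumbler rim centred at (318.5,136), from left 269 to right 368 and top 84 to bottom 188. The pallet corners are at (264,6), (462,67), (403,262) and (219,208).

```bash
python3 -c "
from h import *
m=pickle.load(open('pics/w2.pkl','rb'));T=eyes.camera_model('top');S=eyes.camera_model('scene')
f=.7
cs=[atz(m,np.array(c)*f,.01) for c in [(264,6),(462,67),(403,262),(219,208)]]
print('pallet',np.mean(cs,0),[np.linalg.norm(cs[i]-cs[i-1]).round(4) for i in range(4)],[np.degrees(np.arctan2(*(cs[i]-cs[i-1])[1::-1])).round(1) for i in range(4)])
w=np.array((318.5,136))*f
print('rim',atz(m,w,.104), 'diam',np.linalg.norm(atz(m,(269*f,136*f),.104)-atz(m,(368*f,136*f),.104)))
t=np.array((570-400,118))/4+np.array((290,120)); s=np.array((590-400,(375-280)*.9))/4 ; s=np.array([190/4+220,(375-280)*.3+240])
print(atz(T,t,.104),tri([(m,w),(T,t)]),tri([(m,w),(S,s)]))
a=(np.array([473-50,0])*0)
print('TCP proj',proj(m,monitor.read_state()['tool_pos'])/f)
# tray right corner
print('done rim',atz(m,np.array((20,53))*f,.094))
"
```

```text
pallet [ 0.63082812 -0.14991451  0.01      ] [np.float64(0.1491), np.float64(0.1478), np.float64(0.1501), np.float64(0.1491)] [np.float64(-2.5), np.float64(-91.9), np.float64(178.0), np.float64(87.7)]
rim [ 0.62956631 -0.14956671  0.104     ] diam 0.05705914512173791
[ 0.62890347 -0.14636191  0.104     ] [ 0.63005273 -0.14786054  0.0937427 ] [ 0.630022   -0.14917315  0.10649585]
TCP proj [[393.8431806  385.10100578]]
done rim [0.63460347 0.0341508  0.094     ]
```

>>> arm_command(
  deltas=[
    [[2.5, 2.1, 0, 0, 0, 0], [2.5, 2.1, 0, 0, 0, 0], [2.5, 2.2, 0, 0, 0, 0], [0, 0, -3.2, 0, 0, 0], [0, 0, -3.2, 0, 0, 0], [0, 0, -3.2, 0, 0, 0], [0, 0, -3.2, 0, 0, 0], [0, 0, -3.2, 0, 0, 0], [0, 0, -3.2, 0, 0, 0], [0, 0, 0, 0, 0, 0], [0, 0, 0, 0, 0, 0]],
  ],
)

```text
t: 2.58
tool_pos: [0.6274, -0.1498, 0.0576]
orientation: [-3.116, -0.385, 0.008]
force: [0.9, -0.0, 0.8]
opening: 0.0931
gripper_force: 0.0
```

>>> arm_command(
  deltas=[
    [[0, 0, 0, 0, 0, 0], [0, 0, 0, 0, 0, 0], [0, 0, 0, 0, 0, 0], [0, 0, 0, 0, 0, 0], [0, 0, 0, 0, 0, 0], [0, 0, 0, 0, 0, 0], [0, 0, 0, 0, 0, 0], [0, 0, 0, 0, 0, 0]],
  ],
  gripper=-1,
  squeeze=15,
)

```text
t: 3.25
tool_pos: [0.6307, -0.1486, 0.0605]
orientation: [3.117, 0.388, 0.002]
force: [0.1, 0.1, 5.4]
opening: 0.057
gripper_force: 14.9
```

>>> arm_command(
  deltas=[
    [[0, 0, 3, 0, 0, 0], [0, 0, 3, 0, 0, 0], [0, 0, 3, 0, 0, 0], [0, 0, 3, 0, 0, 0], [0, 0, 0, 0, 0, 0], [0, 0, 0, 0, 0, 0]],
  ],
)

```text
t: 3.75
tool_pos: [0.6315, -0.1491, 0.1817]
orientation: [3.116, 0.388, 0.006]
force: [-0.6, 0.1, -3.1]
opening: 0.057
gripper_force: 14.9
```

>>> arm_command(
  deltas=[
    [[-1.2, 3.1, 0.3, 0, 0, 0], [-1.2, 3.1, 0.3, 0, 0, 0], [-1.2, 3.1, 0.3, 0, 0, 0], [-1.2, 3.1, 0.3, 0, 0, 0], [-1.2, 3.1, 0.3, 0, 0, 0], [-1.2, 3.1, 0.3, 0, 0, 0], [-1.2, 3.1, 0.3, 0, 0, 0], [-1.2, 3.1, 0.3, 0, 0, 0], [-1.2, 3.1, 0.3, 0, 0, 0], [-1.2, 3.1, 0.3, 0, 0, 0], [0, 0, 0, 0, 0, 0], [0, 0, 0, 0, 0, 0]],
  ],
)

```text
t: 4.75
tool_pos: [0.5085, 0.1626, 0.2073]
orientation: [3.116, 0.393, -0.005]
force: [-0.7, 0.1, -2.1]
opening: 0.0571
gripper_force: 14.9
```

```bash
python3 -c "
from h import *
st();m,_=shot('w3');st()"
```

```text
t 4.75 [0.5085 0.1626 0.2073] [ 2.485e-01 -9.686e-01 -1.000e-04] z [-0.003 -0.001 -1.   ] F [-0.7  0.1 -2.1] 0.0571 14.896959798880971
t 4.8 [0.509  0.1614 0.2074] [ 2.47e-01 -9.69e-01  4.00e-04] z [-0.003 -0.001 -1.   ] F [ 0.2 -0.8 -1.1] 0.0571 14.896778241565016
```

View pics/w3b.png

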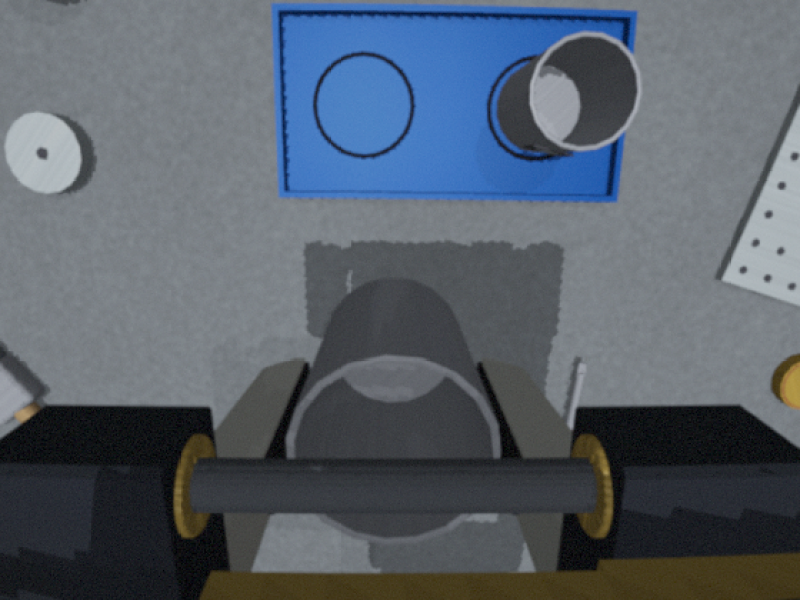

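The mark centre is at (364,105) and the disc at (43,152.5). The held tumbler's rim is centred at about (394,448).

```bash
python3 -c "
from h import *
m=pickle.load(open('pics/w3.pkl','rb'));T=eyes.camera_model('top')
f=.7
print('mark',atz(m,np.array((364,105))*f,.004),tri([(m,np.array((364,105))*f),(T,(197,163.75))]))
print('disc',atz(m,np.array((43,152.5))*f,.016),atz(T,np.array((170,278))*f,.016),tri([(m,np.array((43,152.5))*f),(T,np.array((170,278))*f)]))
p=monitor.read_state()['tool_pos'];print('rim',atz(m,np.array((394,448))*f,p[2]+.045)-p, 'wall',tri([(m,(0,0))]*1) if 0 else '')
"
```

```text
mark [0.60963634 0.20808409 0.004     ] [0.60955675 0.20787843 0.00589736]
disc [0.52804508 0.41131061 0.016     ] [0.5285045 0.4112862 0.016    ] [0.52829454 0.41100648 0.01665607]
rim [0.0012372  0.00090426 0.045     ] wall
```

>>> arm_command(
  deltas=[
    [[3.3, 1.5, 0, 0, 0, 0], [3.4, 1.5, 0, 0, 0, 0], [3.3, 1.5, 0, 0, 0, 0], [0, 0, 0, 0, 0, 0], [0, 0, -3, 0, 0, 0], [0, 0, -3, 0, 0, 0], [0, 0, -3, 0, 0, 0], [0, 0, -3, 0, 0, 0], [0, 0, -2, 0, 0, 0], [0, 0, -0.8, 0, 0, 0], [0, 0, 0, 0, 0, 0], [0, 0, 0, 0, 0, 0]],
  ],
)

```text
t: 5.8
tool_pos: [0.6103, 0.2053, 0.0616]
orientation: [3.117, 0.386, -0.001]
force: [-0.2, 1.0, -1.5]
opening: 0.0567
gripper_force: 14.9
```

```bash
python3 -c "
from h import *
st();eyes.read_camera('top');st();eyes.read_camera('top');st()"
```

```text
t 5.8 [0.6103 0.2053 0.0616] [ 2.442e-01 -9.697e-01  2.000e-04] z [-0.001 -0.    -1.   ] F [-0.2  1.  -1.5] 0.0567 14.928113375790417
t 5.85 [0.6113 0.2059 0.063 ] [ 2.445e-01 -9.696e-01  1.000e-04] z [ 0.002  0.    -1.   ] F [-0.3 -0.7 -1.6] 0.0569 14.928183951415122
t 5.9 [0.6118 0.2062 0.0639] [ 2.448e-01 -9.696e-01  1.000e-04] z [ 0.003  0.001 -1.   ] F [ 0.2  0.4 -2.1] 0.0565 14.927894440479577
```

>>> arm_command(
  deltas=[
    [[-0.1, 0.1, -0.6, 0, 0, 0], [0, 0, -0.4, 0, 0, 0], [0, 0, -0.1, 0, 0, 0], [0, 0, -0.1, 0, 0, 0], [0, 0, 0, 0, 0, 0], [0, 0, 0, 0, 0, 0]],
  ],
)

```text
t: 6.4
tool_pos: [0.6098, 0.2075, 0.0506]
orientation: [-3.117, -0.388, -0.002]
force: [-0.3, -0.3, 4.7]
opening: 0.057
gripper_force: 14.9
```

>>> arm_command(
  deltas=[
    [[0, 0, -0.1, 0, 0, 0], [0, 0, 0, 0, 0, 0], [0, 0, 0, 0, 0, 0]],
  ],
)

```text
t: 6.65
tool_pos: [0.6103, 0.2076, 0.0503]
orientation: [-3.117, -0.388, -0.004]
force: [-0.5, -0.3, 8.2]
opening: 0.0564
gripper_force: 15.0
```

>>> arm_command(
  deltas=[
    [[0, 0, -0.1, 0, 0, 0], [0, 0, 0, 0, 0, 0], [0, 0, 0, 0, 0, 0]],
  ],
)

```text
t: 6.9
tool_pos: [0.6105, 0.2077, 0.0502]
orientation: [-3.117, -0.389, -0.005]
force: [-4.3, -1.0, 13.9]
opening: 0.0564
gripper_force: 14.9
```

>>> arm_command(
  deltas=[
    [[0, 0, 0.15, 0, 0, 0], [0, 0, 0, 0, 0, 0]],
  ],
)

```text
t: 7.07
tool_pos: [0.6098, 0.2075, 0.0502]
orientation: [-3.117, -0.388, -0.002]
force: [-1.7, -0.2, 8.8]
opening: 0.0566
gripper_force: 14.9
```

>>> arm_command(
  deltas=[
    [[0, 0, 0, 0, 0, 0], [0, 0, 0, 0, 0, 0], [0, 0, 0, 0, 0, 0], [0, 0, 0, 0, 0, 0], [0, 0, 0, 0, 0, 0], [0, 0, 0, 0, 0, 0]],
  ],
  gripper=0.6,
)

```text
t: 7.57
tool_pos: [0.609, 0.2073, 0.0489]
orientation: [3.117, 0.388, -0.001]
force: [0.4, -0.5, -0.4]
opening: 0.0745
gripper_force: 0.0
```

>>> arm_command(
  deltas=[
    [[0, 0, 2, 0, 0, 0], [0, 0, 3, 0, 0, 0], [0, 0, 4, 0, 0, 0], [0, 0, 4, 0, 0, 0], [0, 0, 4, 0, 0, 0], [-3, -2, 2, 0, 0, 0], [-4, 0, 0, 0, 0, 0], [-4, 0, 0, 0, 0, 0], [0, 0, 0, 0, 0, 0], [0, 0, 0, 0, 0, 0]],
  ],
)

```text
t: 8.4
tool_pos: [0.4972, 0.1873, 0.2389]
orientation: [-3.117, -0.39, 0.001]
force: [1.7, -0.0, 0.7]
opening: 0.0744
gripper_force: 0.0
```

```bash
python3 -c "
from h import *
m,_=shot('w4');st()"
```

```text
t 8.45 [0.4989 0.1874 0.2395] [ 2.458e-01 -9.693e-01  1.000e-04] z [ 0.001  0.    -1.   ] F [-0.1 -0.6 -0.2] 0.0742 0.0
```

View pics/w4b.png

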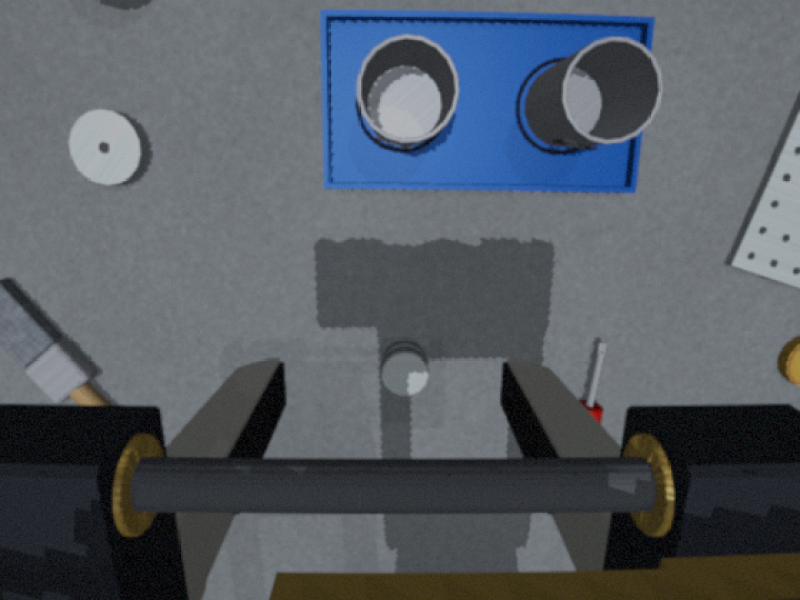

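The tumbler stands on the mark with its rim at (408,90). The column top is centred at (405,372) and the disc at (105,147). Next is the block.

```bash
python3 -c "
from h import *
m=pickle.load(open('pics/w4.pkl','rb'));T=eyes.camera_model('top');f=.7
print('tumbler',atz(m,np.array((408,90))*f,.094))
w=np.array((405,372))*f;t=np.array((308,335))*f
print('col',atz(m,w,.034),atz(T,t,.034),tri([(m,w),(T,t)]))
m3=pickle.load(open('pics/w3.pkl','rb'))
w=np.array((105,147))*f
print('disc',atz(m,w,.016),tri([(m,w),(m3,np.array((43,152.5))*f)]))
"
```

```text
tumbler [0.60827303 0.20636404 0.094     ]
col [0.41940138 0.15748223 0.034     ] [0.41896714 0.15685494 0.034     ] [0.41888664 0.15714429 0.03251005]
disc [0.5279988  0.41100988 0.016     ] [0.52829134 0.4099261  0.01810706]
```

>>> arm_command(
  deltas=[
    [[0, -3.9, 0, 0, 0, -2], [0, -3.9, 0, 0, 0, -2], [0, -3.9, 0, 0, 0, -2], [0, -3.9, 0, 0, 0, -2], [0, -3.9, 0, 0, 0, -2], [0, -3.9, 0, 0, 0, -2], [0, -3.9, 0, 0, 0, -2], [0, -3.9, 0, 0, 0, -2], [0, -3.9, 0, 0, 0, -2], [0, -3.9, 0, 0, 0, -2], [0, -3.9, 0, 0, 0, -2], [0, -3.9, 0, 0, 0, -2]],
  ],
  gripper=1,
)

```text
t: 9.45
tool_pos: [0.5, -0.284, 0.2394]
orientation: [3.129, -0.272, 0.002]
force: [0.5, 0.5, 0.3]
opening: 0.0928
gripper_force: 0.0
```

>>> arm_command(
  deltas=[
    [[0.3, -3.7, -2, 0, 0, 0], [0.3, -3.7, -2, 0, 0, 0], [0.3, -3.7, -2, 0, 0, 0], [0.2, -3.8, -1, 0, 0, 0], [0, 0, 0, 0, 0, 0], [0, 0, 0, 0, 0, 0], [0, 0, 0, 0, 0, 0]],
  ],
)

```text
t: 10.03
tool_pos: [0.5106, -0.4291, 0.1695]
orientation: [-3.13, 0.27, -0.0]
force: [0.5, 1.0, 0.5]
opening: 0.093
gripper_force: 0.0
```

```bash
python3 -c "
from h import *
m,_=shot('w5');st();print(proj(m,[[.5103,-.43,.02]])/.7)"
```

```text
t 10.08 [ 0.511  -0.4285  0.1705] [-1.700e-01 -9.854e-01  3.000e-04] z [ 0.001 -0.001 -1.   ] F [ 0.3 -0.8 -0.1] 0.0929 0.0
[[394.18572884 283.79744445]]
```

View pics/w5b.png

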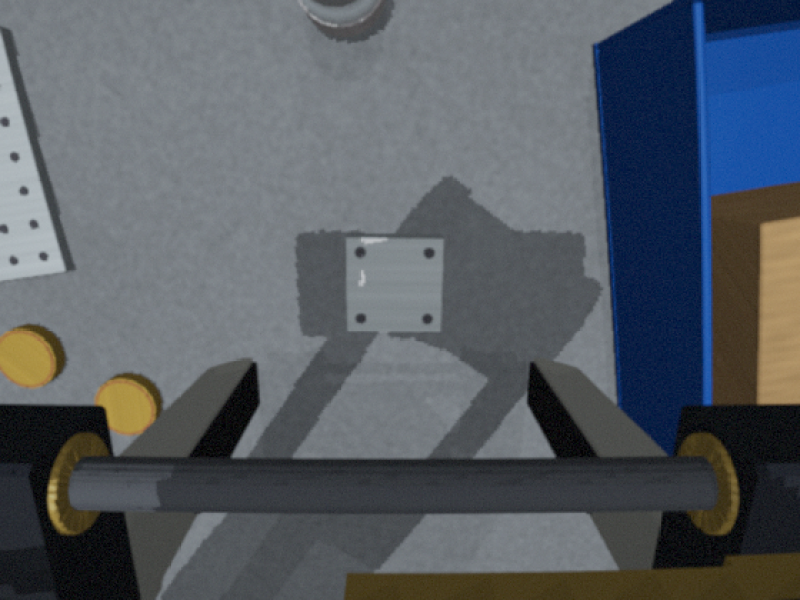

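The block is centred at (395,284), where predicted, and square to the fingers, so I'm descending.

>>> arm_command(
  deltas=[
    [[0, -0.1, -3.2, 0, 0, 0], [0, 0, -3.2, 0, 0, 0], [0, 0, -3.2, 0, 0, 0], [0, 0, -3.2, 0, 0, 0], [0, 0, -2.4, 0, 0, 0], [0, 0, -0.8, 0, 0, 0], [0, 0, 0, 0, 0, 0], [0, 0, 0, 0, 0, 0], [0, 0, 0, 0, 0, 0], [0, 0, 0, 0, 0, 0]],
  ],
)

```text
t: 10.92
tool_pos: [0.5118, -0.4308, 0.0131]
orientation: [3.127, -0.268, 0.006]
force: [-0.6, 0.6, 0.6]
opening: 0.0926
gripper_force: 0.0
```

```bash
python3 -c "
from h import *
st();eyes.read_camera('top');st();eyes.read_camera('top');st()"
```

```text
t 10.92 [ 0.5118 -0.4308  0.0131] [-0.17   -0.9854  0.0027] z [ 0.003 -0.003 -1.   ] F [-0.6  0.6  0.6] 0.0926 0.0
t 10.97 [ 0.5115 -0.4306  0.0127] [-0.1701 -0.9854  0.0024] z [ 0.003 -0.003 -1.   ] F [ 0.1 -0.5 -0.6] 0.0931 0.0
t 11.02 [ 0.5112 -0.4304  0.0121] [-0.1702 -0.9854  0.0019] z [ 0.002 -0.002 -1.   ] F [0.3 0.2 0.6] 0.0927 0.0
```

>>> arm_command(
  deltas=[
    [[0, 0, -0.6, 0, 0, 0], [0, 0, 0, 0, 0, 0], [0, 0, 0, 0, 0, 0], [0, 0, 0, 0, 0, 0], [0, 0, 0, 0, 0, 0]],
  ],
)

```text
t: 11.43
tool_pos: [0.51, -0.4293, 0.0037]
orientation: [-3.13, 0.268, 0.0]
force: [0.4, -0.0, 0.0]
opening: 0.0931
gripper_force: 0.0
```

>>> arm_command(
  deltas=[
    [[0, 0, 0, 0, 0, 0], [0, 0, 0, 0, 0, 0], [0, 0, 0, 0, 0, 0], [0, 0, 0, 0, 0, 0], [0, 0, 0, 0, 0, 0], [0, 0, 0, 0, 0, 0]],
  ],
  gripper=-1,
  squeeze=20,
)

```text
t: 11.93
tool_pos: [0.5101, -0.4294, 0.0038]
orientation: [3.13, -0.268, 0.0]
force: [-0.1, 0.2, 0.6]
opening: 0.0601
gripper_force: 20.0
```

>>> arm_command(
  deltas=[
    [[0, 0, 1, 0, 0, 0], [0, 0, 2, 0, 0, 0], [0, 0, 3, 0, 0, 0], [0, 0, 2, 0, 0, 0], [0, 0, 0, 0, 0, 0], [0, 0, 0, 0, 0, 0]],
  ],
)

```text
t: 12.43
tool_pos: [0.511, -0.4303, 0.086]
orientation: [3.128, -0.268, 0.005]
force: [0.1, 0.7, -2.3]
opening: 0.0601
gripper_force: 20.0
```

>>> arm_command(
  deltas=[
    [[1.5, 3.5, 0, 0, 0, 0], [1.5, 3.5, 0, 0, 0, 0], [1.5, 3.5, 0, 0, 0, 0], [1.5, 3.5, 0, 0, 0, 0], [1.5, 3.5, 0, 0, 0, 0], [1.5, 3.5, 0, 0, 0, 0], [1.5, 3.5, 0, 0, 0, 0], [1.5, 3.5, 0, 0, 0, 0], [0, 0, -3, 0, 0, 0], [0, 0, -1.5, 0, 0, 0], [0, 0, 0, 0, 0, 0], [0, 0, 0, 0, 0, 0]],
  ],
)

```text
t: 13.43
tool_pos: [0.6271, -0.1494, 0.0357]
orientation: [-3.129, 0.27, 0.01]
force: [0.4, -0.4, -2.2]
opening: 0.0598
gripper_force: 20.0
```

>>> arm_command(
  deltas=[
    [[0, 0, 0, 0, 0, 0], [0, 0, 0, 0, 0, 0], [0, 0, 0, 0, 0, 0], [0, 0, 0, 0, 0, 0]],
  ],
)

```text
t: 13.77
tool_pos: [0.6307, -0.1503, 0.0402]
orientation: [3.13, -0.27, 0.003]
force: [0.7, -0.6, -2.0]
opening: 0.0598
gripper_force: 20.0
```

```bash
python3 -c "
from h import *
m,_=shot('w6');st()"
```

```text
t 13.82 [ 0.6306 -0.1501  0.0399] [-1.711e-01 -9.853e-01  3.000e-04] z [ 0.002 -0.001 -1.   ] F [-0.7  0.3 -2.1] 0.0598 19.984873831272125
```

View pics/w6b.png

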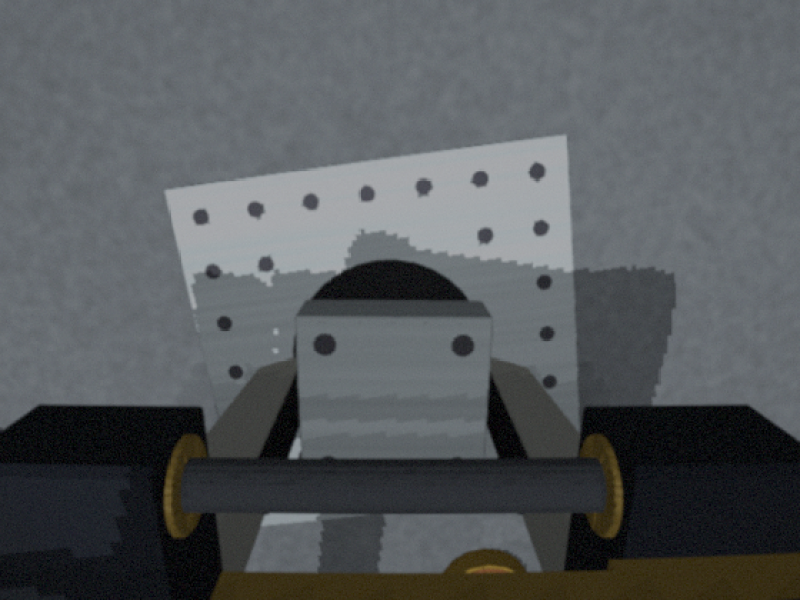

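The block is held square, and the pad arc behind it has its apex near (390,261). I'll check that against the prediction while lowering.

```bash
python3 -c "
from h import *
m=pickle.load(open('pics/w6.pkl','rb'))
a=np.linspace(0,2*np.pi,720)
P=proj(m,np.c_[.631+.038*np.cos(a),-.15+.038*np.sin(a),0*a+.014])/.7
i=P[:,1].argmin();print('apex',P[i]);U=P[P[:,1]<300];print(U[:,0].min(),U[:,0].max())
cs=[atz(m,np.array(c)*.7,.01) for c in [(166,190),(566,135)]]
d=(cs[1]-cs[0]);L=np.linalg.norm(d);u=d/L;n=np.array([-u[1],u[0],0]);c0=(cs[0]+cs[1])/2
print(L,'pallet centre',c0+.075*n,c0-.075*n)
im=cv2.imread('pics/w6.png');g=cv2.cvtColor(im,cv2.COLOR_BGR2GRAY)
for r in (190,197,203):
  x=np.where(g[r,180:360]<45)[0]+180;print(r/.7,x.min()/.7,x.max()/.7,P[np.abs(P[:,1]-r/.7)<1][:,0])
"
```

```text
apex [391.66188895 260.00934155]
311.68544699122066 470.94604300171346
0.14883855325274595 pallet centre [ 0.78032187 -0.15542836  0.01      ] [ 0.63044573 -0.14933391  0.01      ]
271.42857142857144 344.28571428571433 434.28571428571433 [345.79483312 345.02062939 344.25046903 343.48441649 342.72253576
 439.7763474  439.01241826 438.24434839 437.47220202 436.69604384]
281.42857142857144 328.5714285714286 448.5714285714286 [329.7919263  329.12077494 328.4549637  454.75406735 454.09100951
 453.42258439 452.74884471]
290.0 320.0 458.5714285714286 [320.30838919 319.72256493 319.14280212 464.02187718 463.44523805
 462.86251503 462.27375142]
```

>>> arm_command(
  deltas=[
    [[0, 0, -1, 0, 0, 0], [0, 0, -0.8, 0, 0, 0], [0, 0, -0.1, 0, 0, 0], [0, 0, -0.1, 0, 0, 0], [0, 0, -0.1, 0, 0, 0], [0, 0, 0, 0, 0, 0], [0, 0, 0, 0, 0, 0]],
  ],
)

```text
t: 14.4
tool_pos: [0.6301, -0.1493, 0.0178]
orientation: [-3.13, 0.268, -0.0]
force: [-0.7, 0.3, -1.6]
opening: 0.0596
gripper_force: 20.0
```

>>> arm_command(
  deltas=[
    [[0, 0, -0.1, 0, 0, 0], [0, 0, 0, 0, 0, 0], [0, 0, 0, 0, 0, 0]],
  ],
)

```text
t: 14.65
tool_pos: [0.6302, -0.1493, 0.0177]
orientation: [-3.13, 0.268, -0.0]
force: [-4.7, 1.9, 3.9]
opening: 0.0598
gripper_force: 20.0
```

>>> arm_command(
  deltas=[
    [[0, 0, -0.05, 0, 0, 0], [0, 0, 0, 0, 0, 0], [0, 0, 0, 0, 0, 0]],
  ],
)

```text
t: 14.9
tool_pos: [0.6302, -0.1493, 0.0177]
orientation: [-3.13, 0.268, -0.0]
force: [-6.0, 1.8, 9.2]
opening: 0.0599
gripper_force: 20.0
```

>>> arm_command(
  deltas=[
    [[0, 0, 0.1, 0, 0, 0], [0, 0, 0, 0, 0, 0], [0, 0, 0, 0, 0, 0], [0, 0, 0, 0, 0, 0], [0, 0, 0, 0, 0, 0], [0, 0, 0, 0, 0, 0]],
  ],
  gripper=0.8,
)

```text
t: 15.4
tool_pos: [0.63, -0.1494, 0.0172]
orientation: [-3.13, 0.268, 0.0]
force: [-1.0, -0.2, 0.8]
opening: 0.0835
gripper_force: 0.0
```

>>> arm_command(
  deltas=[
    [[0, 0, 1, 0, 0, 0], [0, 0, 3, 0, 0, 0], [0, 0, 4, 0, 0, 0], [0, 0, 4, 0, 0, 0], [0, 0, 4, 0, 0, 0], [0, 0, 4, 0, 0, 0], [-0.8, 4, 0, 0, 0, 0], [-0.8, 4, 0, 0, 0, 0], [-0.8, 4, 0, 0, 0, 0], [-0.8, 4, 0, 0, 0, 0], [-0.8, 4, 0, 0, 0, 0], [-0.8, 4, 0, 0, 0, 0]],
  ],
)

```text
t: 16.4
tool_pos: [0.5814, 0.0924, 0.2184]
orientation: [-3.13, 0.269, -0.002]
force: [0.5, -0.8, -0.7]
opening: 0.0834
gripper_force: 0.0
```

>>> arm_command(
  deltas=[
    [[-0.7, 4, 0, 0, 0, 0], [-0.7, 4, 0, 0, 0, 0], [-0.7, 4, 0, 0, 0, 0], [-0.7, 4, 0, 0, 0, 0], [-0.7, 4, 0, 0, 0, 0], [-0.7, 4, 0, 0, 0, 0], [-0.7, 4, 0, 0, 0, 0], [-0.5, 4, 0, 0, 0, 0], [0, 0, -4, 0, 0, 0], [0, 0, -3, 0, 0, 0], [0, 0, 0, 0, 0, 0], [0, 0, 0, 0, 0, 0]],
  ],
  gripper=1,
)

```text
t: 17.4
tool_pos: [0.5265, 0.4097, 0.1456]
orientation: [3.127, -0.268, -0.006]
force: [0.1, 0.4, 0.3]
opening: 0.0932
gripper_force: 0.0
```

```bash
python3 -c "
from h import *
m,_=shot('w7');st();print(proj(m,[[.5282,.411,.016]])/.7)"
```

```text
t 17.45 [0.5281 0.4103 0.1484] [-1.706e-01 -9.853e-01  3.000e-04] z [-0. -0. -1.] F [-0.1  0.   0.7] 0.0931 0.0
[[389.06749794 288.20915678]]
```

View pics/w7b.png

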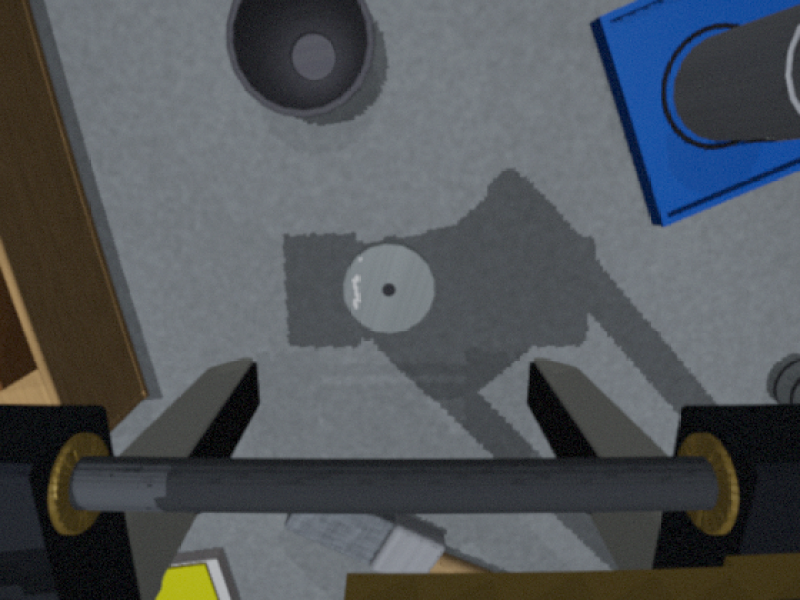

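The disc is centred at (389,288.5), where predicted.

>>> arm_command(
  deltas=[
    [[0, 0.1, -3.5, 0, 0, 0], [0, 0, -3.5, 0, 0, 0], [0, 0, -3.5, 0, 0, 0], [0, 0, -2.4, 0, 0, 0], [0, 0, -0.9, 0, 0, 0], [0, 0, 0, 0, 0, 0], [0, 0, 0, 0, 0, 0], [0, 0, 0, 0, 0, 0], [0, 0, 0, 0, 0, 0], [0, 0, 0, 0, 0, 0], [0, 0, 0, 0, 0, 0]],
  ],
)

```text
t: 18.37
tool_pos: [0.5289, 0.4122, 0.011]
orientation: [-3.129, 0.268, -0.003]
force: [-0.1, 1.2, -0.3]
opening: 0.0927
gripper_force: 0.0
```

>>> arm_command(
  deltas=[
    [[0, 0, -0.2, 0, 0, 0], [0, 0, 0, 0, 0, 0], [0, 0, 0, 0, 0, 0], [0, 0, 0, 0, 0, 0]],
  ],
)

```text
t: 18.7
tool_pos: [0.5279, 0.4116, 0.0071]
orientation: [3.13, -0.268, -0.001]
force: [-0.2, -0.1, -0.6]
opening: 0.0933
gripper_force: 0.0
```

>>> arm_command(
  deltas=[
    [[0, 0, -0.3, 0, 0, 0], [0, 0, 0, 0, 0, 0], [0, 0, 0, 0, 0, 0], [0, 0, 0, 0, 0, 0]],
  ],
)

```text
t: 19.03
tool_pos: [0.528, 0.4116, 0.0041]
orientation: [3.13, -0.268, -0.0]
force: [-0.5, -0.4, -0.3]
opening: 0.0928
gripper_force: 0.0
```

>>> arm_command(
  deltas=[
    [[0, 0, 0, 0, 0, 0], [0, 0, 0, 0, 0, 0], [0, 0, 0, 0, 0, 0], [0, 0, 0, 0, 0, 0], [0, 0, 0, 0, 0, 0], [0, 0, 0, 0, 0, 0]],
  ],
  gripper=-1,
  squeeze=20,
)

```text
t: 19.53
tool_pos: [0.5281, 0.4117, 0.0044]
orientation: [-3.13, 0.268, -0.0]
force: [1.1, 0.4, 0.4]
opening: 0.0577
gripper_force: 0.0
```

>>> arm_command(
  deltas=[
    [[0, 0, 1, 0, 0, 0], [0, 0, 2, 0, 0, 0], [0, 0, 4, 0, 0, 0], [0, 0, 4, 0, 0, 0], [0, 0, 4, 0, 0, 0], [0, 0, 4, 0, 0, 0], [0, 0, 0, 0, 0, 0], [0, 0, 0, 0, 0, 0]],
  ],
)

```text
t: 20.2
tool_pos: [0.5301, 0.413, 0.1998]
orientation: [-3.125, 0.268, -0.01]
force: [0.6, -0.3, -1.4]
opening: 0.0535
gripper_force: 20.0
```

>>> arm_command(
  deltas=[
    [[0.7, -4, 0, 0, 0, 0], [0.7, -4, 0, 0, 0, 0], [0.7, -4, 0, 0, 0, 0], [0.7, -4, 0, 0, 0, 0], [0.7, -4, 0, 0, 0, 0], [0.7, -4, 0, 0, 0, 0], [0.7, -4, 0, 0, 0, 0], [0.7, -4, 0, 0, 0, 0], [0.7, -4, 0, 0, 0, 0], [0.7, -4, 0, 0, 0, 0], [0.7, -4, 0, 0, 0, 0], [0.7, -4, 0, 0, 0, 0]],
  ],
)

```text
t: 21.2
tool_pos: [0.6108, -0.0702, 0.1924]
orientation: [-3.13, 0.268, 0.005]
force: [0.6, -0.1, -0.6]
opening: 0.0535
gripper_force: 20.0
```

>>> arm_command(
  deltas=[
    [[0.9, -4, 0, 0, 0, 0], [0.8, -4, 0, 0, 0, 0], [0, 0, -3.5, 0, 0, 0], [0, 0, -3.5, 0, 0, 0], [0, 0, -3.5, 0, 0, 0], [0, 0, -2, 0, 0, 0], [0, 0, 0, 0, 0, 0], [0, 0, 0, 0, 0, 0], [0, 0, 0, 0, 0, 0], [0, 0, 0, 0, 0, 0], [0, 0, 0, 0, 0, 0]],
  ],
)

```text
t: 22.12
tool_pos: [0.6307, -0.1487, 0.072]
orientation: [3.129, -0.268, 0.006]
force: [0.9, -0.5, -1.5]
opening: 0.0532
gripper_force: 20.0
```

```bash
python3 -c "
from h import *
m,_=shot('w8');st();print(proj(m,[[.6303,-.1497,.034]])/.7)"
```

```text
t 22.17 [ 0.6305 -0.1487  0.0717] [-1.701e-01 -9.854e-01  5.000e-04] z [ 0.003 -0.001 -1.   ] F [ 0.   0.5 -1.3] 0.0535 19.999649226665497
[[394.78879307 346.21439873]]
```

View pics/w8b.png

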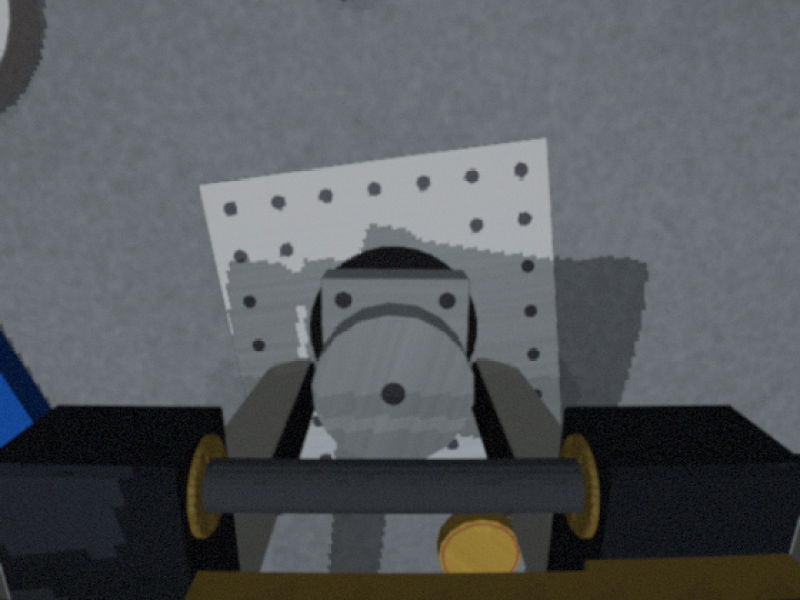

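The disc is held level with its dot at (393.5,394). The block below has holes at (343,300) and (447,300) and its far top edge at row ~279.

```bash
python3 -c "
from h import *
m=pickle.load(open('pics/w8.pkl','rb'));f=.7
w5=pickle.load(open('pics/w5.pkl','rb'))
h5=[atz(w5,np.array(c)*f,.02) for c in [(360,252),(429,253),(427,319),(361,318)]]
print('hole off',np.linalg.norm((h5[0]+h5[1])-(h5[2]+h5[3]))/4)
off=np.linalg.norm((h5[0]+h5[1])-(h5[2]+h5[3]))/4
h=[atz(m,np.array(c)*f,.034) for c in [(343,300),(447,300)]]
d=h[1]-h[0];u=d/np.linalg.norm(d);x=np.array([-u[1],u[0],0]);x=x if x[0]>0 else -x
print('block',(h[0]+h[1])/2-off*x,np.linalg.norm(d))
p=monitor.read_state()['tool_pos']
for z in (.008,.012,.016):
  a=atz(m,(312*f,387*f),p[2]+z);b=atz(m,(474*f,387*f),p[2]+z);print(z,np.linalg.norm(a-b),'disc',atz(m,np.array((393.5,394))*f,p[2]+z))
"
```

```text
hole off 0.021098617702719535
block [ 0.62909758 -0.14955876  0.034     ] 0.0422319680794925
0.008 0.05369408579631501 disc [ 0.6300855  -0.14903671  0.079671  ]
0.012 0.05234850152029598 disc [ 0.63192973 -0.14934636  0.083671  ]
0.016 0.051002917244276955 disc [ 0.63377396 -0.14965601  0.087671  ]
```

>>> arm_command(
  deltas=[
    [[-0.1, 0, -1.5, 0, 0, 0], [0, 0, -1, 0, 0, 0], [0, 0, -0.3, 0, 0, 0], [0, 0, 0, 0, 0, 0], [0, 0, 0, 0, 0, 0], [0, 0, 0, 0, 0, 0], [0, 0, 0, 0, 0, 0]],
  ],
)

```text
t: 22.75
tool_pos: [0.6282, -0.1484, 0.0416]
orientation: [3.13, -0.268, 0.0]
force: [0.4, 0.7, -1.8]
opening: 0.0529
gripper_force: 20.0
```

>>> arm_command(
  deltas=[
    [[0, 0, -0.2, 0, 0, 0], [0, 0, 0, 0, 0, 0], [0, 0, 0, 0, 0, 0]],
  ],
)

```text
t: 23.0
tool_pos: [0.6286, -0.1485, 0.0403]
orientation: [3.13, -0.268, 0.002]
force: [-1.6, -0.8, 5.3]
opening: 0.0537
gripper_force: 20.0
```

>>> arm_command(
  deltas=[
    [[0, 0, -0.15, 0, 0, 0], [0, 0, 0, 0, 0, 0], [0, 0, 0, 0, 0, 0]],
  ],
)

```text
t: 23.25
tool_pos: [0.6287, -0.1485, 0.0402]
orientation: [3.13, -0.268, 0.002]
force: [-6.8, 2.6, 15.2]
opening: 0.0531
gripper_force: 20.0
```

>>> arm_command(
  deltas=[
    [[0, 0, 0.2, 0, 0, 0], [0, 0, 0, 0, 0, 0]],
  ],
)

```text
t: 23.42
tool_pos: [0.6284, -0.1485, 0.0403]
orientation: [3.13, -0.268, 0.001]
force: [-0.4, 0.1, -1.2]
opening: 0.0531
gripper_force: 20.0
```

>>> arm_command(
  deltas=[
    [[0, 0, 0, 0, 0, 0], [0, 0, 0, 0, 0, 0], [0, 0, 0, 0, 0, 0], [0, 0, 0, 0, 0, 0], [0, 0, 0, 0, 0, 0], [0, 0, 0, 0, 0, 0]],
  ],
  gripper=0.7,
)

```text
t: 23.92
tool_pos: [0.628, -0.1483, 0.0396]
orientation: [-3.13, 0.268, 0.0]
force: [-0.7, -0.1, -0.2]
opening: 0.0789
gripper_force: 0.0
```

>>> arm_command(
  deltas=[
    [[0, 0, 1, 0, 0, 0], [0, 0, 3, 0, 0, 0], [0, 0, 4, 0, 0, 0], [0, 0, 4, 0, 0, 0], [-2.3, 3.4, 0, 0, 0, 0], [-2.3, 3.4, 0, 0, 0, 0], [-2.3, 3.4, 0, 0, 0, 0], [-2.3, 3.4, 0, 0, 0, 0], [-2.3, 3.4, 0, 0, 0, 0], [-2.3, 3.4, 0, 0, 0, 0], [-2.3, 3.4, 0, 0, 0, 0], [-2.3, 3.4, 0, 0, 0, 0]],
  ],
)

```text
t: 24.92
tool_pos: [0.443, 0.1249, 0.1608]
orientation: [-3.13, 0.269, -0.002]
force: [-0.2, 0.4, 0.4]
opening: 0.0789
gripper_force: 0.0
```

>>> arm_command(
  deltas=[
    [[-2.5, 3.4, 0, 0, 0, 0], [0, 0, 0, 0, 0, 0], [0, 0, 0, 0, 0, 0], [0, 0, 0, 0, 0, 0], [0, 0, 0, 0, 0, 0]],
  ],
)

```text
t: 25.33
tool_pos: [0.4202, 0.1564, 0.1604]
orientation: [3.13, -0.27, 0.001]
force: [0.3, -0.3, 0.1]
opening: 0.0787
gripper_force: 0.0
```

```bash
python3 -c "
from h import *
m,im=shot('w9');st();p=proj(m,[[.4192,.1572,.034],[.4372,.1572,.034],[.4192,.1752,.034]]);print(p/.7)
x,y=p[0].astype(int);cv2.imwrite('pics/w9c.png',cv2.resize(im[max(0,y-60):y+60,x-80:x+80],None,fx=4,fy=4,interpolation=3));print(x-80,max(0,y-60))"
```

```text
t 25.38 [0.4202 0.1562 0.1602] [-1.720e-01 -9.851e-01  1.000e-04] z [ 0. -0. -1.] F [ 0.3 -0.3 -0.6] 0.0789 0.0
[[391.50552188 294.88258572]
 [386.08979136 264.76181382]
 [360.97022923 300.01467906]]
194 146
```

View pics/w9c.png

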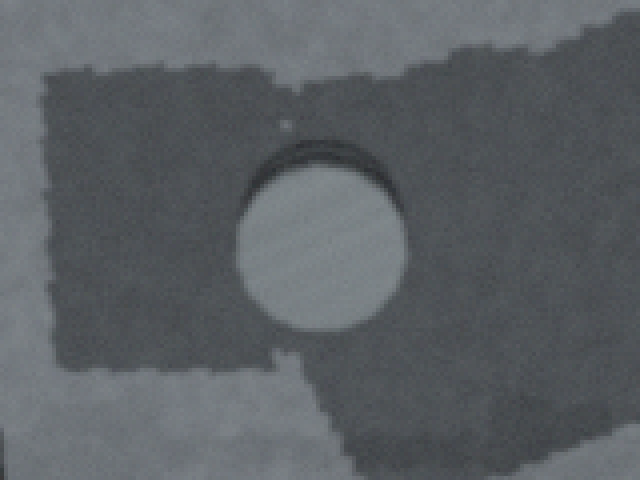

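The column top is centred in the crop at (322,247), within about 1 mm of the prediction.

>>> arm_command(
  deltas=[
    [[-0.2, 0.1, -3, 0, 0, 0], [0, 0, -3.5, 0, 0, 0], [0, 0, -3.5, 0, 0, 0], [0, 0, -2.5, 0, 0, 0], [0, 0, -1.5, 0, 0, 0], [0, 0, -0.6, 0, 0, 0], [0, 0, 0, 0, 0, 0], [0, 0, 0, 0, 0, 0], [0, 0, 0, 0, 0, 0], [0, 0, 0, 0, 0, 0], [0, 0, 0, 0, 0, 0], [0, 0, 0, 0, 0, 0]],
  ],
)

```text
t: 26.38
tool_pos: [0.4182, 0.1584, 0.0148]
orientation: [-3.13, 0.268, -0.003]
force: [0.5, 0.2, 0.0]
opening: 0.0792
gripper_force: 0.0
```

>>> arm_command(
  deltas=[
    [[0, 0, -0.3, 0, 0, 0], [0, 0, 0, 0, 0, 0], [0, 0, 0, 0, 0, 0], [0, 0, 0, 0, 0, 0]],
  ],
)

```text
t: 26.72
tool_pos: [0.4172, 0.1582, 0.0107]
orientation: [3.13, -0.268, -0.0]
force: [0.3, -0.2, -0.5]
opening: 0.0791
gripper_force: 0.0
```

>>> arm_command(
  deltas=[
    [[0, 0, 0, 0, 0, 0], [0, 0, 0, 0, 0, 0], [0, 0, 0, 0, 0, 0], [0, 0, 0, 0, 0, 0], [0, 0, 0, 0, 0, 0], [0, 0, 0, 0, 0, 0], [0, 0, 0, 0, 0, 0], [0, 0, 0, 0, 0, 0], [0, 0, 0, 0, 0, 0], [0, 0, 0, 0, 0, 0], [0, 0, 0, 0, 0, 0], [0, 0, 0, 0, 0, 0]],
  ],
  gripper=-1,
  squeeze=20,
)

```text
t: 27.72
tool_pos: [0.4174, 0.1582, 0.0109]
orientation: [3.13, -0.268, 0.0]
force: [-0.2, -0.4, 0.5]
opening: 0.0357
gripper_force: 20.0
```

>>> arm_command(
  deltas=[
    [[0, 0, 1, 0, 0, 0], [0, 0, 3, 0, 0, 0], [0, 0, 4, 0, 0, 0], [0, 0, 4, 0, 0, 0], [0, 0, 2, 0, 0, 0], [2.3, -3.4, 0, 0, 0, 0], [2.3, -3.4, 0, 0, 0, 0], [2.3, -3.4, 0, 0, 0, 0], [2.3, -3.4, 0, 0, 0, 0], [2.3, -3.4, 0, 0, 0, 0], [2.3, -3.4, 0, 0, 0, 0], [2.3, -3.4, 0, 0, 0, 0]],
  ],
)

```text
t: 28.72
tool_pos: [0.5791, -0.0817, 0.1515]
orientation: [-3.13, 0.269, -0.001]
force: [0.1, 1.0, -0.6]
opening: 0.0354
gripper_force: 20.0
```

>>> arm_command(
  deltas=[
    [[2.5, -3.4, 0, 0, 0, 0], [2.5, -3.5, 0, 0, 0, 0], [0, 0, -3, 0, 0, 0], [0, 0, -3, 0, 0, 0], [0, 0, -1, 0, 0, 0], [0, 0, 0, 0, 0, 0], [0, 0, 0, 0, 0, 0], [0, 0, 0, 0, 0, 0], [0, 0, 0, 0, 0, 0], [0, 0, 0, 0, 0, 0], [0, 0, 0, 0, 0, 0], [0, 0, 0, 0, 0, 0]],
  ],
)

```text
t: 29.72
tool_pos: [0.6278, -0.1473, 0.0819]
orientation: [3.13, -0.268, 0.002]
force: [0.3, -0.7, -1.6]
opening: 0.0358
gripper_force: 20.0
```

```bash
python3 -c "
from h import *
m,_=shot('w10');st();print(proj(m,[[.6287,-.149,.05]])/.7)
a=np.linspace(0,2*np.pi,720)
P=proj(m,np.c_[.6287+.027*np.cos(a),-.149+.027*np.sin(a),0*a+.05])/.7
print(P.min(0),P.max(0))"
```

```text
t 29.77 [ 0.6276 -0.1473  0.0816] [-1.700e-01 -9.854e-01  2.000e-04] z [ 0.001 -0.    -1.   ] F [ 0.   0.2 -0.4] 0.0353 19.999962151050568
[[396.25828346 347.75734577]]
[329.4316475  282.59415924] [463.07702668 408.45116087]
```

View pics/w10b.png

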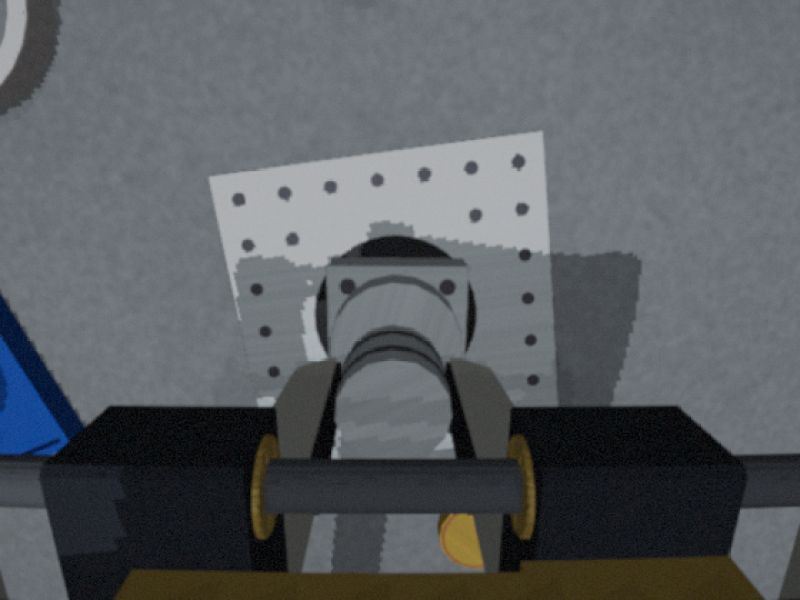

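The disc sits on the block with its top face spanning columns 330–463 and its far edge near row 285. I'll check that edge and the block numerically.

```bash
python3 -c "
from h import *
m=pickle.load(open('pics/w10.pkl','rb'));f=.7
g=cv2.imread('pics/w10.png',0);print(g[160:245,274:281].mean(1).round().astype(int).tolist())
h=[atz(m,np.array(c)*f,.034) for c in [(348,287),(447,287)]]
d=h[1]-h[0];u=d/np.linalg.norm(d);x=np.array([-u[1],u[0],0]);x=x if x[0]>0 else -x
print('block',(h[0]+h[1])/2-.0211*x,np.linalg.norm(d))
y=np.array([x[1],-x[0],0])
for k in (.034,.05):
  print(k,proj(m,np.array([.6287,-.149,k])+.027*x)*1.)
print('block far top edge',proj(m,np.array([.6291,-.1496,.034])+.03*x))
p=monitor.read_state()['tool_pos'];print(np.r_[[proj(m,p+np.array([.0,0,z])+r*x)[0] for z,r in ((.024,.018),(-.010,.018))]])
"
```

```text
[121, 121, 120, 117, 94, 53, 26, 23, 24, 26, 21, 24, 24, 23, 20, 21, 25, 24, 21, 33, 56, 65, 68, 66, 69, 74, 99, 115, 120, 119, 120, 114, 96, 77, 70, 70, 70, 80, 108, 121, 124, 123, 123, 124, 124, 123, 124, 123, 122, 123, 124, 123, 124, 122, 122, 123, 123, 122, 123, 123, 122, 122, 123, 122, 122, 123, 121, 108, 87, 75, 63, 44, 31, 45, 62, 67, 70, 70, 71, 70, 70, 58, 38, 29, 44]
block [ 0.62886983 -0.14963117  0.034     ] 0.04184181942454654
0.034 [[277.28707222 191.76877233]]
0.05 [[277.46708696 197.81547859]]
block far top edge [[278.17352751 186.03668709]]
[[274.65787724 251.97356318]
 [274.70179296 227.28827877]]
```

>>> arm_command(
  deltas=[
    [[0.1, -0.15, -1, 0, 0, 0], [0, 0, -0.7, 0, 0, 0], [0, 0, 0, 0, 0, 0], [0, 0, 0, 0, 0, 0], [0, 0, 0, 0, 0, 0], [0, 0, 0, 0, 0, 0]],
  ],
)

```text
t: 30.27
tool_pos: [0.6283, -0.1487, 0.0639]
orientation: [-3.13, 0.268, 0.0]
force: [-0.8, -0.1, -0.5]
opening: 0.0358
gripper_force: 20.0
```

>>> arm_command(
  deltas=[
    [[0, 0, -0.2, 0, 0, 0], [0, 0, 0, 0, 0, 0], [0, 0, 0, 0, 0, 0], [0, 0, 0, 0, 0, 0]],
  ],
)

```text
t: 30.6
tool_pos: [0.6283, -0.1488, 0.0619]
orientation: [3.13, -0.268, 0.0]
force: [0.1, 0.1, -0.4]
opening: 0.0356
gripper_force: 20.0
```

>>> arm_command(
  deltas=[
    [[0, 0, -0.15, 0, 0, 0], [0, 0, 0, 0, 0, 0], [0, 0, 0, 0, 0, 0]],
  ],
)

```text
t: 30.85
tool_pos: [0.6287, -0.1489, 0.0609]
orientation: [3.13, -0.268, 0.001]
force: [0.3, 1.0, 3.6]
opening: 0.0354
gripper_force: 20.0
```

>>> arm_command(
  deltas=[
    [[0, 0, 0, 0, 0, 0], [0, 0, 0, 0, 0, 0], [0, 0, 0, 0, 0, 0], [0, 0, 0, 0, 0, 0], [0, 0, 0, 0, 0, 0], [0, 0, 0, 0, 0, 0], [0, 0, 0, 0, 0, 0]],
  ],
  gripper=0.5,
)

```text
t: 31.43
tool_pos: [0.6282, -0.1487, 0.0603]
orientation: [-3.13, 0.268, 0.0]
force: [-0.0, 0.1, 0.8]
opening: 0.0692
gripper_force: 0.0
```

>>> arm_command(
  deltas=[
    [[0, 0, 1, 0, 0, 0], [0, 0, 2, 0, 0, 0], [0, 0, 4, 0, 0, 0], [0, 0, 3, 0, 0, 0], [-3.6, 0.3, 0, 0, 0, 0], [-3.6, 0.3, 0, 0, 0, 0], [-3.6, 0.3, 0, 0, 0, 0], [-3.6, 0.3, 0, 0, 0, 0], [-3.6, 0.3, 0, 0, 0, 0], [-3.7, 0.2, 0, 0, 0, 0], [0, 0, 0, 0, 0, 0], [0, 0, 0, 0, 0, 0]],
  ],
)

```text
t: 32.43
tool_pos: [0.4102, -0.1317, 0.1611]
orientation: [3.129, -0.27, 0.003]
force: [0.8, 0.2, 0.0]
opening: 0.0698
gripper_force: 0.0
```

>>> arm_command(
  deltas=[
    [[0, 0, 0, 0, 0, 0], [0, 0, 0, 0, 0, 0], [0, 0, 0, 0, 0, 0], [0, 0, 0, 0, 0, 0]],
  ],
)

```text
t: 32.77
tool_pos: [0.4121, -0.1319, 0.1605]
orientation: [-3.13, 0.268, 0.0]
force: [0.6, -0.0, 0.4]
opening: 0.0696
gripper_force: 0.0
```

```bash
python3 -c "
from h import *
m,im=shot('w11');st();print(proj(m,[[.4115,-.1315,.012]]))
h=cv2.cvtColor(im,cv2.COLOR_BGR2HSV);k=cv2.inRange(h,(10,120,60),(35,255,255))
n,l,s,c=cv2.connectedComponentsWithStats(k)
for i in range(1,n):
  if s[i,4]>300: print(s[i],c[i],atz(m,c[i],.012),atz(m,c[i],.008))
"
```

```text
t 32.82 [ 0.4119 -0.1318  0.1603] [-1.699e-01 -9.855e-01 -2.000e-04] z [-0.001  0.    -1.   ] F [-0.1 -0.3 -0.4] 0.0696 0.0
[[274.51156456 199.50523798]]
[ 280   60   52   55 2206] [305.49546691  87.0149592 ] [ 0.50077792 -0.17269401  0.012     ] [ 0.50096851 -0.17304859  0.008     ]
[ 355  106   52   51 2076] [380.59344894 130.92630058] [ 0.45518111 -0.23021931  0.012     ] [ 0.45479354 -0.23130331  0.008     ]
[ 250  176   49   48 1818] [273.99119912 199.54510451] [ 0.41154231 -0.13103996  0.012     ] [ 0.4106014  -0.13086637  0.008     ]
[ 89 305  34  71 768] [102.01692708 339.29427083] [0.29834959 0.06472982 0.012     ] [0.2959734  0.06738577 0.008     ]
[436 306  25  70 621] [451.30917874 344.04025765] [ 0.23289545 -0.28272478  0.012     ] [ 0.2296893  -0.28447455  0.008     ]
[ 177  388  383   32 6324] [377.69465528 407.20509171] [ 0.16736989 -0.20176643  0.012     ] [ 0.16333287 -0.20248965  0.008     ]
```

>>> arm_command(
  deltas=[
    [[0, 0.05, -3.5, 0, 0, 0], [0, 0, -3.5, 0, 0, 0], [0, 0, -3.5, 0, 0, 0], [0, 0, -2.5, 0, 0, 0], [0, 0, -1.5, 0, 0, 0], [0, 0, -0.5, 0, 0, 0], [0, 0, 0, 0, 0, 0], [0, 0, 0, 0, 0, 0], [0, 0, 0, 0, 0, 0], [0, 0, 0, 0, 0, 0], [0, 0, 0, 0, 0, 0], [0, 0, 0, 0, 0, 0]],
  ],
)

```text
t: 33.82
tool_pos: [0.412, -0.1316, 0.0113]
orientation: [3.13, -0.268, 0.003]
force: [-0.6, 0.4, 0.4]
opening: 0.0698
gripper_force: 0.0
```

>>> arm_command(
  deltas=[
    [[0, 0, -0.3, 0, 0, 0], [0, 0, 0, 0, 0, 0], [0, 0, 0, 0, 0, 0], [0, 0, 0, 0, 0, 0], [0, 0, 0, 0, 0, 0]],
  ],
)

```text
t: 34.23
tool_pos: [0.4112, -0.1312, 0.0073]
orientation: [-3.13, 0.268, 0.0]
force: [0.1, 0.1, 0.2]
opening: 0.0696
gripper_force: 0.0
```

>>> arm_command(
  deltas=[
    [[0, 0, -0.4, 0, 0, 0], [0, 0, 0, 0, 0, 0], [0, 0, 0, 0, 0, 0], [0, 0, 0, 0, 0, 0], [0, 0, 0, 0, 0, 0]],
  ],
)

```text
t: 34.65
tool_pos: [0.4113, -0.1313, 0.0033]
orientation: [-3.13, 0.269, 0.0]
force: [0.3, 0.1, -0.4]
opening: 0.0696
gripper_force: 0.0
```

>>> arm_command(
  deltas=[
    [[0, 0, 0, 0, 0, 0], [0, 0, 0, 0, 0, 0], [0, 0, 0, 0, 0, 0], [0, 0, 0, 0, 0, 0], [0, 0, 0, 0, 0, 0], [0, 0, 0, 0, 0, 0], [0, 0, 0, 0, 0, 0], [0, 0, 0, 0, 0, 0], [0, 0, 0, 0, 0, 0]],
  ],
  gripper=-1,
  squeeze=20,
)

```text
t: 35.4
tool_pos: [0.4113, -0.1313, 0.0034]
orientation: [3.13, -0.268, 0.0]
force: [-0.5, 0.4, 0.7]
opening: 0.0432
gripper_force: 20.0
```

>>> arm_command(
  deltas=[
    [[0, 0, 1, 0, 0, 0], [0, 0, 2, 0, 0, 0], [0, 0, 4, 0, 0, 0], [0, 0, 4, 0, 0, 0], [0, 0, 4, 0, 0, 0], [0, 0, 0, 0, 0, 0], [0, 0, 0, 0, 0, 0], [0, 0, 0, 0, 0, 0]],
  ],
)

```text
t: 36.07
tool_pos: [0.4111, -0.1311, 0.1532]
orientation: [3.13, -0.268, 0.0]
force: [-0.2, 0.9, -2.4]
opening: 0.0431
gripper_force: 20.0
```

>>> arm_command(
  deltas=[
    [[3.6, -0.3, 0, 0, 0, 0], [3.6, -0.3, 0, 0, 0, 0], [3.6, -0.3, 0, 0, 0, 0], [3.6, -0.3, 0, 0, 0, 0], [3.6, -0.3, 0, 0, 0, 0], [3.7, -0.2, 0, 0, 0, 0], [0, 0, 0, 0, 0, 0], [0, 0, -2, 0, 0, 0], [0, 0, -2, 0, 0, 0], [0, 0, 0, 0, 0, 0], [0, 0, 0, 0, 0, 0]],
  ],
)

```text
t: 36.98
tool_pos: [0.6254, -0.1474, 0.1096]
orientation: [-3.128, 0.268, 0.011]
force: [0.4, 0.4, -2.0]
opening: 0.0433
gripper_force: 20.0
```

>>> arm_command(
  deltas=[
    [[0, 0, 0, 0, 0, 0], [0, 0, 0, 0, 0, 0], [0, 0, 0, 0, 0, 0], [0, 0, 0, 0, 0, 0], [0, 0, 0, 0, 0, 0], [0, 0, 0, 0, 0, 0]],
  ],
)

```text
t: 37.48
tool_pos: [0.6286, -0.1484, 0.114]
orientation: [3.13, -0.268, 0.002]
force: [0.5, -0.0, -1.4]
opening: 0.0435
gripper_force: 20.0
```

```bash
python3 -c "
from h import *
m,im=shot('w12');st();f=.7
cv2.imwrite('pics/w12c.png',cv2.resize(im[140:340,150:400],None,fx=3,fy=3,interpolation=3)[:600])
a=np.linspace(0,2*np.pi,720)
for n,c,r,z in (('coltop',(.6285,-.1488),.018,.084),('disctop',(.6287,-.149),.027,.05)):
  P=proj(m,np.c_[c[0]+r*np.cos(a),c[1]+r*np.sin(a),0*a+z]);P=(P-[150,140])*3;print(n,P.min(0),P.max(0))
"
```

```text
t 37.53 [ 0.6285 -0.1483  0.1138] [-1.702e-01 -9.854e-01  1.000e-04] z [ 0.001 -0.    -1.   ] F [-0.2  0.4 -0.7] 0.043 19.999878108501434
coltop [282.10183515 228.80079853] [470.54334851 405.71607829]
disctop [254.55636864 143.62428663] [499.15972421 376.7733947 ]
```

View pics/w12c.png

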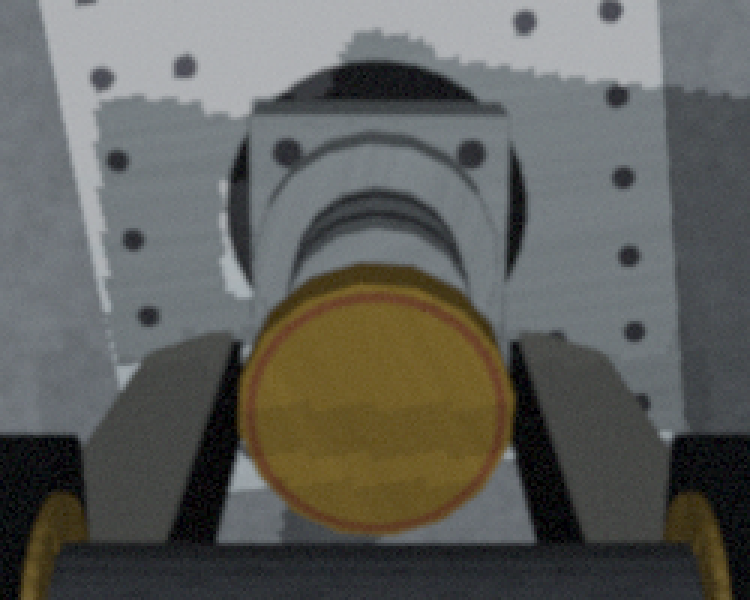

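The column stands centred on the disc at crop x≈378, and the medal is held level above it. I'm lowering it now.

>>> arm_command(
  deltas=[
    [[0, -0.05, -1.3, 0, 0, 0], [0, 0, -0.9, 0, 0, 0], [0, 0, 0, 0, 0, 0], [0, 0, 0, 0, 0, 0], [0, 0, 0, 0, 0, 0], [0, 0, 0, 0, 0, 0], [0, 0, 0, 0, 0, 0]],
  ],
)

```text
t: 38.12
tool_pos: [0.6286, -0.1488, 0.0917]
orientation: [3.13, -0.268, 0.001]
force: [0.9, 0.3, -1.7]
opening: 0.0432
gripper_force: 20.0
```

>>> arm_command(
  deltas=[
    [[0, 0, -0.2, 0, 0, 0], [0, 0, 0, 0, 0, 0], [0, 0, 0, 0, 0, 0], [0, 0, 0, 0, 0, 0]],
  ],
)

```text
t: 38.45
tool_pos: [0.6283, -0.1488, 0.0894]
orientation: [-3.13, 0.268, -0.0]
force: [0.1, 0.8, -1.0]
opening: 0.0433
gripper_force: 20.0
```

>>> arm_command(
  deltas=[
    [[0, 0, -0.15, 0, 0, 0], [0, 0, 0, 0, 0, 0], [0, 0, 0, 0, 0, 0]],
  ],
)

```text
t: 38.7
tool_pos: [0.6282, -0.1487, 0.0877]
orientation: [-3.13, 0.268, 0.0]
force: [-0.4, -0.3, -1.4]
opening: 0.0432
gripper_force: 20.0
```

>>> arm_command(
  deltas=[
    [[0, 0, -0.05, 0, 0, 0], [0, 0, 0, 0, 0, 0], [0, 0, 0, 0, 0, 0]],
  ],
)

```text
t: 38.95
tool_pos: [0.6284, -0.1488, 0.0875]
orientation: [3.13, -0.268, 0.0]
force: [-0.1, -0.4, -0.5]
opening: 0.0434
gripper_force: 20.0
```

>>> arm_command(
  deltas=[
    [[0, 0, -0.05, 0, 0, 0], [0, 0, 0, 0, 0, 0], [0, 0, 0, 0, 0, 0]],
  ],
)

```text
t: 39.2
tool_pos: [0.6285, -0.1488, 0.0874]
orientation: [3.13, -0.268, 0.001]
force: [-1.8, 1.2, 3.7]
opening: 0.0431
gripper_force: 20.0
```

Contact made, so I'm releasing and retreating.

>>> arm_command(
  deltas=[
    [[0, 0, 0.05, 0, 0, 0], [0, 0, 0, 0, 0, 0], [0, 0, 0, 0, 0, 0], [0, 0, 0, 0, 0, 0], [0, 0, 0, 0, 0, 0], [0, 0, 0, 0, 0, 0], [0, 0, 0, 0, 0, 0]],
  ],
  gripper=0.6,
)

```text
t: 39.78
tool_pos: [0.6283, -0.1487, 0.0872]
orientation: [-3.13, 0.268, 0.0]
force: [0.5, -0.1, 0.2]
opening: 0.0739
gripper_force: 0.0
```

>>> arm_command(
  deltas=[
    [[0, 0, 1, 0, 0, 0], [0, 0, 2, 0, 0, 0], [0, 0, 3, 0, 0, 0], [0, 0, 3, 0, 0, 0], [-2, 0, 1, 0, 0, 0], [-3, 0, 0, 0, 0, 0], [0, 0, 0, 0, 0, 0], [0, 0, 0, 0, 0, 0], [0, 0, 0, 0, 0, 0], [0, 0, 0, 0, 0, 0], [0, 0, 0, 0, 0, 0], [0, 0, 0, 0, 0, 0]],
  ],
)

```text
t: 40.78
tool_pos: [0.5789, -0.1488, 0.1873]
orientation: [-3.13, 0.268, -0.0]
force: [-0.6, -0.5, 0.0]
opening: 0.0745
gripper_force: 0.0
```

```bash
python3 -c "
from h import *
m,im=shot('w13');st()
h=cv2.cvtColor(im,cv2.COLOR_BGR2HSV);k=cv2.inRange(h,(10,120,50),(35,255,255))
n,l,s,c=cv2.connectedComponentsWithStats(k)
print(proj(m,[.6285,-.1488,.09]))
for i in range(1,n):
  if s[i,4]>300 and s[i,1]<300: print(s[i],c[i],atz(m,c[i],.096))
im=eyes.read_camera('top');T=eyes.camera_model('top')
old=cv2.imread('pics/top0.png')
# done tumbler region unchanged?
print('diff',cv2.absdiff(im,old)[130:185,220:262].mean())
"
```

```text
t 40.83 [ 0.5788 -0.1487  0.1872] [-1.701e-01 -9.854e-01 -1.000e-04] z [-0.  0. -1.] F [-0.8 -0.2 -0.8] 0.0743 0.0
[[263.02920953 148.78551353]]
[ 234  120   60   61 2875] [263.13913043 150.48869565] [ 0.6278669 -0.1489566  0.096    ]
[ 290  241   43   42 1385] [311.07075812 261.44115523] [ 0.53935264 -0.16999056  0.096     ]
diff 1.692063492063492
```

The medal measures within 1 mm of the column axis at the expected height, and tumbler_done has not moved. Handing in.

```bash
python3 -c "
from h import *
print(ticket.close_job())"
```

```text
the job is handed in; nothing more can be done
None
```

The job is handed in at about 41 s: the tumbler stands on the empty ring mark, the block, disc, column and medal are stacked on the pad by my measurements, everything is released, and the hand-in returned no verdict.

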